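# Swap three mixed-up platen rollers into their own print mechanisms

### The arm

A 6-joint arm with a two-finger parallel gripper is mounted at the origin on a cart in front of the work surface, level with it; the furniture and walls round the work are solid. World frame = base frame: x ahead of the robot, y to its left, z up, the work surface at z = 0. Lengths are in m, angles in rad, forces in N, time in s.
With the tool pointing down it reaches from about 0.325 to 0.9 m from the base axis. Payload 3.5 kg.
Tool frame: the origin (TCP) lies at the very end of the fingers, on their centre line; the grasp point (between the pads) lies 19 mm behind it; z points along the fingers, y is the line along which they close (so a half turn about z gives the same grasp; the last joint's range is limited). The gripper opens to 85 mm and grips with 20 to 120 N. Pads are 22 mm wide; open, the fingers measure 114 mm over their backs; the gripper's body (76 mm by 85 mm) begins 54 mm behind the grasp point. The pads swing forward as they close: fully open they stand 13 mm farther back than shut.
Start: joints at [1.216, 0.276, -0.026, 1.268, 0, 1.467], TCP at [0.156, 0.605, 0.231] pointing down, gripper open.
Joint ranges: [-3.12, 3.12], [-0.85, 1.88], [-1.08, 1.24], [-1.95, 2.15], [-1.57, 1.53], [-3.14, 3.14]. Speed limits (rad/s): [2.57, 2.57, 3.14, 3.14, 3.14, 3.14].

### API

Orientations are given as a rotation vector (axis times angle).
In Python, from plant import state, snapshot, calibration, sign_off gives the robot as it stands.
- The arm moves only by the tool move_arm, never from a script. Its argument "commands" is a list of rows, each a list of 2 entries, a list of its own where there are three numbers: the shift along the tool's x, y, z in mm, then the turn, a rotation vector about the tool's x, y, z in rad. In form: [[[dx, dy, dz], [wx, wy, wz]], ...]. A call has 1 to 10 rows; each row shifts and turns the commanded pose from where the row before left it, along the tool's axes as they then stand; what a row does not reach is not made up. A row lasts 1/8 s, in which the tool goes at most 62.5 mm and 10.7 degrees, less where a joint would pass 70% of its speed; a pose out of reach is approached as far as the arm can. A call with a gripper value outside its range is refused whole. "fingers" is the finger opening in mm, from 0 to 85.4, set as the call begins (left out, the last holds). The fingers move at their own pace and stop on an object; the grip force is fixed at half the most. Time passes only in rows, so rows that do not move let the fingers close. It gives the time, the measured TCP pose, the force, the opening and the grip force at its end, in the units of the state.
- state(): the state, without advancing time (a new reading comes with each control period).
- snapshot(name): name is "scene" or "top" or "wrist"; returns the picture (480x640x3 uint8, red, green, blue); there is no depth.
- calibration(name): a dict with "vertical_fov" (degrees; the focal length in pixels is half the picture's height over the tangent of half this angle, whatever the lens; pixels are square), "cx", "cy" (the principal point, pixels), "pose" (4x4, takes a point from camera to world coordinates); the wrist camera has in their place "tool_from_camera" (4x4, takes a point from camera to tool coordinates, whose origin is the TCP and whose axes are the flange's). Camera axes: x right, y up, looking along -z (the intrinsics and any distortion apply to the point x, -y, -z); pixel columns grow to the right and rows downward; lengths in m; the calibration is good to about 2 mm. A picture is of the moment at which its call begins: read the wrist's pose just before it. calibration takes no time and is no camera call.
- sign_off(): hands the job in; it is judged then, once.
The state is a dict: "clock": time; "joint_pos": joint angles; "joint_vel": joint speeds; "tau": joint torques, N m; "tool_pos": TCP position; "tool_rot": TCP orientation; "force": force on the tool from outside, world axes, zero at the start; "wrist_torque": the same for the moment, N m; "width": finger opening in m; "gripper_force": force on a finger pad.
Only numpy, scipy, OpenCV 4.12 (cv2) and the standard library are available. Lean on these libraries where they do the work, as an engineer would, in place of code of your own. Each camera call takes 0.05 s, during which the arm holds its last target. There are 200 camera calls.

### The job

After cleaning, the three platen rollers were put back into the wrong print mechanisms. Swap them round (the empty vee rest is free for parking one on the way), so that each roller sits in the mechanism of its own width with both journals fully home at the bottom of the cheek slots and its white gear at the motor end. Leave the alcohol bottle standing.

Things in the scene. Friction and masses are not known exactly. Their poses are not given: they have to be found in the camera images.
- roller_short: short platen roller, level: black rubber sleeve 52 mm long, 16 mm thick; beside it at each end a bare steel journal, 8 mm thick, 13 mm long; then a white gear (16 mm across, 7 mm long) at one end, a thin shaft stub at the other; 97 mm in all. Origin on the axis at mid sleeve; y along the axis toward the gear. May be turned any way about y.
- roller_medium: medium platen roller, level: black rubber sleeve 84 mm long, 16 mm thick; beside it at each end a bare steel journal, 8 mm thick, 13 mm long; then a white gear (16 mm across, 7 mm long) at one end, a thin shaft stub at the other; 129 mm in all. Origin on the axis at mid sleeve; y along the axis toward the gear. May be turned any way about y.
- roller_long: long platen roller, level: black rubber sleeve 118 mm long, 16 mm thick; beside it at each end a bare steel journal, 8 mm thick, 13 mm long; then a white gear (16 mm across, 7 mm long) at one end, a thin shaft stub at the other; 163 mm in all. Origin on the axis at mid sleeve; y along the axis toward the gear. May be turned any way about y.
- mech_short_slot (a point): short print mechanism, fixed: two aluminium cheeks 4 mm thick, 44 mm wide, 49.5 mm high, 60 mm apart inside, each with a 9.6 mm slot open upward, top 7.5 mm flared to 25 mm. Seated axis 34 mm above the bench; a sleeve laid across the flares lies 15 mm higher. Point: middle of the motor-end cheek on the seated axis; y toward the motor, z up; seated roller's middle at y = -32 mm, 4 mm play.
- mech_medium_slot (a point): medium print mechanism, fixed: two aluminium cheeks 4 mm thick, 44 mm wide, 49.5 mm high, 92 mm apart inside, each with a 9.6 mm slot open upward, top 7.5 mm flared to 25 mm. Between the cheeks a grooved bar 15 mm wide (axis of a roller lying on it: 24 mm up). Point: middle of the motor-end cheek on the seated axis; y toward the motor, z up; seated roller's middle at y = -48 mm, 4 mm play.
- mech_long_slot (a point): long print mechanism, fixed: two aluminium cheeks 4 mm thick, 44 mm wide, 49.5 mm high, 126 mm apart inside, each with a 9.6 mm slot open upward, top 7.5 mm flared to 25 mm. Outside: gearcase 22 mm high, then a boxy motor 31 mm high. All three are built alike. Point: middle of the motor-end cheek on the seated axis; y toward the motor, z up; seated roller's middle at y = -65 mm, 4 mm play.
- vee_rest_axis (a point): free aluminium vee rest, fixed: base 56 x 76 x 10 mm, two 90 degree vee pieces 10 mm thick, 45 mm wide, 36 mm high, 20 mm either side of the middle; parks one roller of any length by its sleeve. Point: middle of the axis of a roller lying in it, 34 mm above the bench; y along that axis, z up.
- solvent_bottle: white squeeze bottle of cleaning alcohol with a red cap and spout, 50 mm across and 170 mm high, standing loose behind the mechanisms; origin at the middle of its foot, z up

How it is judged:
At the end, for the whole second after the job is handed in: Each roller lies at rest in its own mechanism: middle of its axis within 5 mm sideways, 7 mm along and 4 mm in height of the seated place (34 mm up, midway between the cheeks), axis within 0.08 rad of the slots' axis, gear toward the motor; alcohol bottle upright within 0.2 rad (x of roller_short in the frame of mech_short_slot between -0.005 and 0.005 m and y of roller_short in the frame of mech_short_slot between -0.039 and -0.025 m and z of roller_short in the frame of mech_short_slot between -0.004 and 0.004 m and angle between the y axis of roller_short and the y axis of mech_short_slot, either way round below 0.08 rad and y of mech_short_slot in the frame of roller_short above 0 m and linear speed of each of roller_short, roller_medium, roller_long below 0.02 m/s and angular speed of each of roller_short, roller_medium, roller_long below 0.5 rad/s and x of roller_medium in the frame of mech_medium_slot between -0.005 and 0.005 m and y of roller_medium in the frame of mech_medium_slot between -0.055 and -0.041 m and z of roller_medium in the frame of mech_medium_slot between -0.004 and 0.004 m and angle between the y axis of roller_medium and the y axis of mech_medium_slot, either way round below 0.08 rad and y of mech_medium_slot in the frame of roller_medium above 0 m and x of roller_long in the frame of mech_long_slot between -0.005 and 0.005 m and y of roller_long in the frame of mech_long_slot between -0.072 and -0.058 m and z of roller_long in the frame of mech_long_slot between -0.004 and 0.004 m and angle between the y axis of roller_long and the y axis of mech_long_slot, either way round below 0.08 rad and y of mech_long_slot in the frame of roller_long above 0 m and angle between solvent_bottle's own z axis and vertical below 0.2 rad); the robot touches nothing.
It fails at once if the alcohol bottle is knocked over (angle between solvent_bottle's own z axis and vertical above 0.5 rad).
It also fails if it takes over 104 s, if anything falls off the work surface, if the arm or the gripper's body presses on something with over 40 N, if the wrist force passes 120 N, or if a joint passes its speed limit or range.

## Working session

There is one attempt and no reset: what is moved stays moved. The work goes in short steps, Python scripts to look and compute and a tool call to move; the robot and the scene stay as the last step left them, time stands still between calls to the robot, and variables do not carry over. Pictures are saved under pics/ and viewed, at most 16 in all, crops included, and the job is handed in when it is done.

Besides the shell and the picture viewer there is one more tool, called after "Call:" as name([rows], argument=value, ...), one row to a line, values as JSON. move_arm: Moves the arm, as the interface text tells. Its arguments: {"type":"object","properties":{"commands":{"type":"array","items":{"type":"array"}},"fingers":{"type":"number"}},"required":["commands"]}

```bash
mkdir -p pics; ls
python3 - <<'E'
from plant import state,snapshot,calibration
import cv2,numpy as np
np.set_printoptions(precision=4,suppress=True)
print(state())
for n in ["scene","top","wrist"]:
    print(n,calibration(n))
for n in ["scene","top"]:
    cv2.imwrite(f"pics/{n}0.png",snapshot(n)[:,:,::-1])
E
```

```text
pics
{'clock': 0.0, 'joint_pos': array([ 1.2156,  0.2771, -0.0279,  1.268 , -0.    ,  1.4674]), 'joint_vel': array([-0.0007,  0.0004, -0.0003,  0.0014,  0.0001, -0.0015]), 'tau': array([  0.0012, -44.5513,  29.52  ,   0.0164,   0.    ,   0.    ]), 'tool_pos': array([0.1554, 0.6045, 0.2301]), 'tool_rot': array([-0.3944, -3.1162,  0.0035]), 'force': array([-0.1887, -0.8667,  0.2975]), 'wrist_torque': array([-0.0264, -0.0157,  0.0033]), 'gripper_force': 0.0, 'width': 0.0853100615206719}
scene {'vertical_fov': 55.17071810016115, 'cx': 327.16659937074616, 'cy': 240.06895400258577, 'pose': array([[-0.4878,  0.5806, -0.6518,  0.0284],
       [-0.8727, -0.3413,  0.3491,  0.351 ],
       [-0.0198,  0.7392,  0.6732,  0.6487],
       [ 0.    ,  0.    ,  0.    ,  1.    ]])}
top {'vertical_fov': 45.261819283457015, 'cx': 314.8608056604414, 'cy': 227.57686074338784, 'pose': array([[ 0.0072,  0.9816, -0.1908,  0.3331],
       [-0.9999,  0.0051, -0.0115,  0.0294],
       [-0.0103,  0.1908,  0.9816,  1.2451],
       [ 0.    ,  0.    ,  0.    ,  1.    ]])}
wrist {'vertical_fov': 62.25931155596857, 'cx': 320.6171234957456, 'cy': 233.7544842888223, 'tool_from_camera': array([[ 0.0007,  0.9649,  0.2626,  0.0661],
       [ 1.    , -0.0007, -0.0001,  0.0005],
       [ 0.0001,  0.2626, -0.9649, -0.1423],
       [ 0.    ,  0.    ,  0.    ,  1.    ]])}
```

View pics/scene0.png

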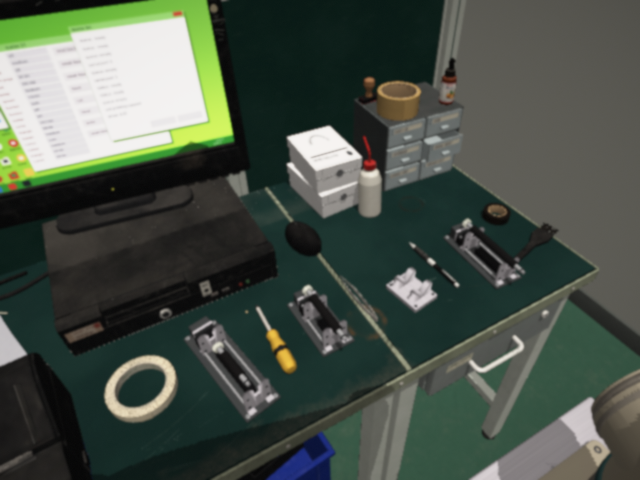

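View pics/top0.png

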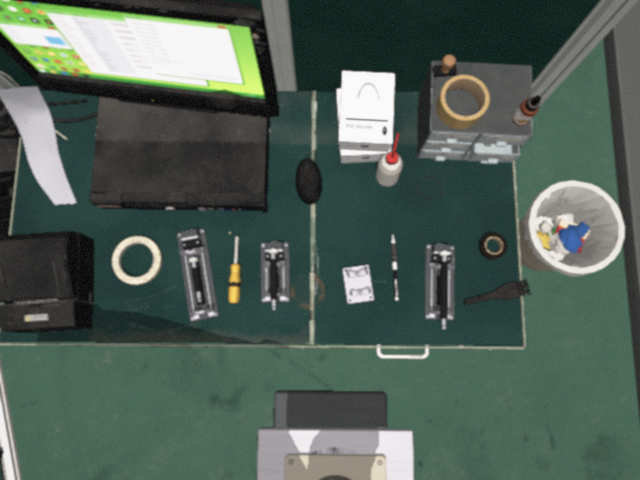

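```bash
cat > h.py <<'E'
import numpy as np,cv2
from scipy.spatial.transform import Rotation as R
from plant import state,snapshot,calibration,sign_off
np.set_printoptions(precision=4,suppress=True)
def cam(n,st=None):
    c=calibration(n); f=240/np.tan(np.radians(c["vertical_fov"]/2))
    if n=="wrist":
        T=np.eye(4);T[:3,:3]=R.from_rotvec(st["tool_rot"]).as_matrix();T[:3,3]=st["tool_pos"]
        P=T@c["tool_from_camera"]
    else: P=c["pose"]
    return f,c["cx"],c["cy"],P
def pix2w(n,uv,z,st=None):
    f,cx,cy,P=cam(n,st)
    uv=np.atleast_2d(uv).astype(float)
    d=np.c_[(uv[:,0]-cx)/f,-(uv[:,1]-cy)/f,-np.ones(len(uv))]@P[:3,:3].T
    return P[:3,3]+d*((z-P[2,3])/d[:,2])[:,None]
def w2pix(n,X,st=None):
    f,cx,cy,P=cam(n,st)
    p=(np.atleast_2d(X)-P[:3,3])@P[:3,:3]
    return np.c_[cx+f*p[:,0]/-p[:,2],cy-f*p[:,1]/-p[:,2]]
E
python3 - <<'E'
from h import *
im=np.mean([snapshot("top").astype(float) for _ in range(1)],0).astype(np.uint8)[:,:,::-1]
t=[cv2.resize(im[225:325,c:c+33],None,fx=6,fy=6,interpolation=cv2.INTER_CUBIC) for c in (180,259,342,424)]
o=np.hstack(t);o=cv2.convertScaleAbs(o,alpha=1.6,beta=10)
cv2.imwrite("pics/top1.png",o);print(o.shape)
E
```

```text
(600, 792, 3)
```

View pics/top1.png

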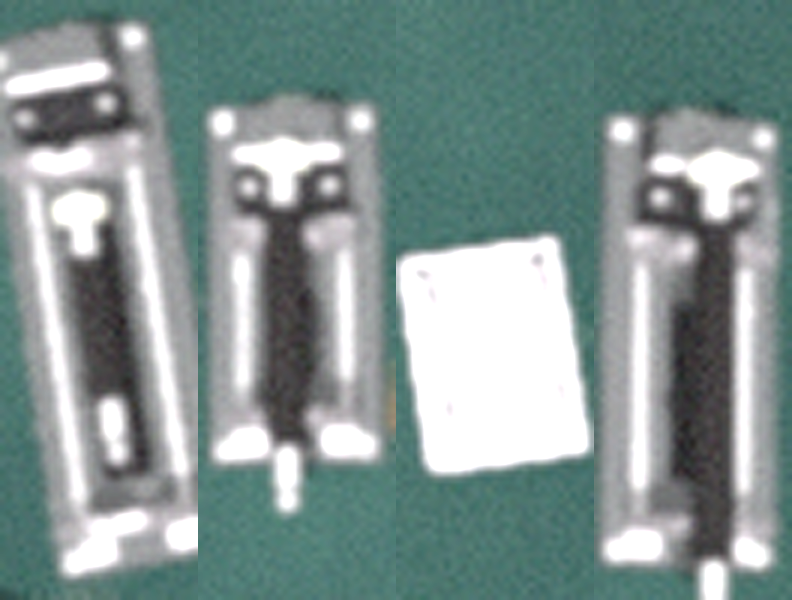

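Run:
```python
from h import *
def q(c,p,z): 
    p=np.array(p,float); uv=np.c_[c+(p[:,0]+.5)/6-.5,225+(p[:,1]+.5)/6-.5]
    return pix2w("top",uv,z)
cs=(180,259,342,424);off=[0,198,396,594]
def e(i,a,b,z):
    P=q(cs[i],[(a[0]-off[i],a[1]),(b[0]-off[i],b[1])],z); d=P[0]-P[1]
    print(i,P,P.mean(0),"len",np.linalg.norm(d),"yaw",np.arctan2(d[1],d[0]))
e(0,(80,195),(122,465),.024)   # short roller
e(1,(285,142),(288,512),.049)
e(3,(715,155),(713,600),.049)
e(0,(-2,60),(132,38),.01); e(0,(65,565),(195,535),.01)
e(1,(220,125),(362,120),.0); e(1,(215,450),(378,450),.0)
e(3,(620,130),(765,138),.0); e(3,(605,555),(770,560),.0)
e(2,(478,240),(512,470),.036);e(2,(400,258),(556,238),.036)
e(2,(436,474),(590,450),.036)
```

```text
0 [[0.5046 0.3048 0.024 ]
 [0.4088 0.2854 0.024 ]] [0.4567 0.2951 0.024 ] len 0.09770982667078389 yaw 0.19977832824729685
1 [[0.5208 0.131  0.049 ]
 [0.3922 0.1273 0.049 ]] [0.4565 0.1291 0.049 ] len 0.12861043442476577 yaw 0.029047299252153068
3 [[ 0.5182 -0.227   0.049 ]
 [ 0.3648 -0.2209  0.049 ]] [ 0.4415 -0.224   0.049 ] len 0.15348142055902278 yaw -0.039860732507062416
0 [[0.556  0.3402 0.01  ]
 [0.5644 0.2917 0.01  ]] [0.5602 0.316  0.01  ] len 0.04928089035549972 yaw 1.7422912173634544
0 [[0.3744 0.307  0.01  ]
 [0.3852 0.2613 0.01  ]] [0.3798 0.2841 0.01  ] len 0.04696073500078984 yaw 1.8034213725451735
1 [[0.5346 0.1591 0.    ]
 [0.5368 0.1072 0.    ]] [0.5357 0.1331 0.    ] len 0.05192754135553536 yaw 1.6119202829311663
1 [[0.4165 0.158  0.    ]
 [0.4169 0.0994 0.    ]] [0.4167 0.1287 0.    ] len 0.058525389614700336 yaw 1.5772689442761183
3 [[ 0.5348 -0.2033  0.    ]
 [ 0.5321 -0.2559  0.    ]] [ 0.5335 -0.2296  0.    ] len 0.05263330517518932 yaw 1.5202887591696512
3 [[ 0.3817 -0.1934  0.    ]
 [ 0.3803 -0.2519  0.    ]] [ 0.381  -0.2226  0.    ] len 0.05850857530101227 yaw 1.5475319801675747
2 [[ 0.4889 -0.0423  0.036 ]
 [ 0.4086 -0.0536  0.036 ]] [ 0.4487 -0.0479  0.036 ] len 0.08114077725307905 yaw 0.13980841399651045
2 [[ 0.4824 -0.0148  0.036 ]
 [ 0.4898 -0.0697  0.036 ]] [ 0.4861 -0.0423  0.036 ] len 0.05538444895395828 yaw 1.7047818996745145
2 [[ 0.407  -0.0272  0.036 ]
 [ 0.4157 -0.0807  0.036 ]] [ 0.4113 -0.054   0.036 ] len 0.05425442616558874 yaw 1.730747505638584
```

```bash
cat >> h.py <<'E'
def T(p,psi):
    c,s=np.cos(psi),np.sin(psi); M=np.eye(4)
    M[:3,:3]=np.array([[-c,-s,0],[-s,c,0],[0,0,-1]]);M[:3,3]=p; return M
def now():
    st=state(); M=np.eye(4);M[:3,:3]=R.from_rotvec(st["tool_rot"]).as_matrix();M[:3,3]=st["tool_pos"]; return M
def psi_of(M): return np.arctan2(-M[1,0],-M[0,0])
def plan(wps,step=55,start=None):
    """wps: (x,y,z,psi[,step mm]); prints rows, tool axes, mm & rad"""
    cur=now() if start is None else start; rows=[]
    for w in wps:
        g=T(w[:3],w[3]); st_=w[4] if len(w)>4 else step
        d=np.linalg.norm(g[:3,3]-cur[:3,3])*1000; a=R.from_matrix(cur[:3,:3].T@g[:3,:3])
        n=max(1,int(np.ceil(max(d/st_,a.magnitude()/.15))))
        for i in range(1,n+1):
            prev=cur; G=g.copy(); last=n-i
            f=1/(last+1); G[:3,3]=prev[:3,3]+(g[:3,3]-prev[:3,3])*f
            G[:3,:3]=prev[:3,:3]@R.from_rotvec(f*R.from_matrix(prev[:3,:3].T@g[:3,:3]).as_rotvec()).as_matrix()
            rel=np.linalg.inv(prev)@G
            sh=np.round(rel[:3,3]*1000,1); tu=np.round(R.from_matrix(rel[:3,:3]).as_rotvec(),3)
            rows.append([sh.tolist(),tu.tolist()])
            q=np.eye(4);q[:3,:3]=R.from_rotvec(tu).as_matrix();q[:3,3]=sh/1000; cur=prev@q
    for k in range(0,len(rows),10): print(str(rows[k:k+10]).replace(" ",""))
    return cur
E
python3 -c "
from h import *
plan([(.2,.55,.29,-.1),(.45,.21,.21,.1)])"
```

```text
[[[-28.3,-21.0,-29.8],[-0.001,-0.0,-0.076]],[[-26.7,-23.1,-29.8],[-0.001,-0.0,-0.076]],[[-35.3,-39.2,10.0],[0.0,-0.0,-0.025]],[[-34.4,-40.0,10.0],[0.0,-0.0,-0.025]],[[-33.3,-40.9,10.0],[0.0,-0.0,-0.025]],[[-32.3,-41.7,10.0],[0.0,-0.0,-0.025]],[[-31.3,-42.5,10.0],[0.0,-0.0,-0.025]],[[-30.2,-43.3,10.0],[0.0,-0.0,-0.025]],[[-29.1,-44.0,9.9],[0.0,-0.0,-0.025]],[[-27.9,-44.7,10.0],[0.0,-0.0,-0.025]]]
```

Call:
move_arm([
  [[-28,-21,-30],[0,0,-0.076]],
  [[-27,-23,-30],[0,0,-0.076]],
  [[-35,-39,10],[0,0,-0.025]],
  [[-34,-40,10],[0,0,-0.025]],
  [[-33,-41,10],[0,0,-0.025]],
  [[-32,-42,10],[0,0,-0.025]],
  [[-31,-43,10],[0,0,-0.025]],
  [[-30,-43,10],[0,0,-0.025]],
  [[-29,-44,10],[0,0,-0.025]],
  [[-28,-45,10],[0,0,-0.025]],
])

```text
clock: 1.4
tool_pos: [0.4491, 0.2085, 0.2109]
tool_rot: [-0.159, 3.138, 0.0]
force: [-0.3, 0.7, 1.1]
width: 0.0851
gripper_force: 0.0
```

Run:
```python
from h import *
import pickle
st=state(); print(st["tool_pos"],psi_of(now()),now()[:3,2],st["joint_pos"],st["clock"])
im=snapshot("wrist"); pickle.dump((st,im),open("w1.pkl","wb"))
cv2.imwrite("pics/w1.png",cv2.resize(cv2.convertScaleAbs(im[:,:,::-1],alpha=1.3),(800,600),interpolation=cv2.INTER_CUBIC))
```

```text
[0.4491 0.2085 0.2109] 0.10110576644419324 [ 0.      0.0002 -1.    ] [ 0.3039  0.0584 -0.3309  1.1814  0.0001  0.2028] 1.4
```

View pics/w1.png

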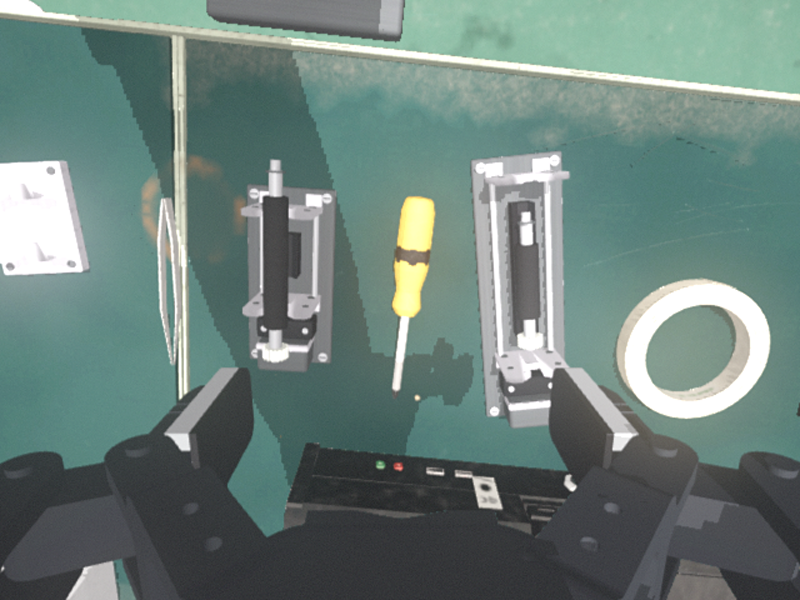

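```bash
python3 -c "
from h import *
plan([(.49,.30,.2,.2)])"
```

```text
[[[-23.5,46.0,4.6],[-0.003,0.0,-0.052]],[[-25.8,44.7,4.7],[-0.002,0.001,-0.052]]]
```

Call:
move_arm([
  [[-23.5,46,4.6],[0,0,-0.052]],
  [[-26,45,4.7],[0,0,-0.052]],
  [[0,0,0],[0,0,0]],
], fingers=60)

```text
clock: 1.82
tool_pos: [0.4868, 0.3089, 0.201]
tool_rot: [0.324, -3.124, -0.001]
force: [-0.4, -0.6, -0.6]
width: 0.0601
gripper_force: 0.0
```

```bash
cat >> h.py <<'E'
import pickle
def shot(k,crop=None,sc=None,a=1.3):
    st=state(); im=snapshot("wrist"); pickle.dump((st,im),open(k+".pkl","wb"))
    print(st["tool_pos"],round(psi_of(now()),4),st["clock"],st["width"])
    view(k,im,crop or (0,0,640,480),sc or 1.25,a)
def view(k,im,crop,sc,a=1.3):
    x0,y0,x1,y1=crop
    o=cv2.resize(cv2.convertScaleAbs(im[y0:y1,x0:x1,::-1],alpha=a),None,fx=sc,fy=sc,interpolation=cv2.INTER_CUBIC)
    cv2.imwrite(f"pics/{k}.png",o)
E
python3 -c "
from h import *
shot('w2',(220,50,440,390),1.75)"
```

```text
[0.4868 0.3089 0.201 ] 0.2056 1.825 0.06009512025677187
```

View pics/w2.png

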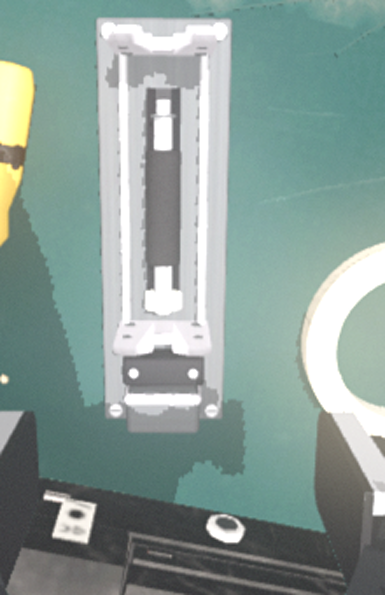

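Run:
```python
from h import *
s1=pickle.load(open('w1.pkl','rb'))[0]; s2=pickle.load(open('w2.pkl','rb'))[0]
A=lambda p:(np.array(p,float)+.5)/1.25-.5
B=lambda p:(np.array(p,float)+.5)/1.75-.5+[220,50]
# axis yaw from roller in w2
P=pix2w('wrist',[B((163,310)),B((163,99))],.024,s2); d=P[0]-P[1]; psi=np.arctan2(d[1],d[0]); print('roller',P,P.mean(0),np.linalg.norm(d),psi)
n=np.array([-np.sin(psi),np.cos(psi),0])
for name,a,b in [('L',(493,270),(124,200)),('R',(559,270),(203,200)),('rol',(524,270),(164,200))]:
    f=lambda s,uv,z: (pix2w('wrist',[uv],z,s)@n)[0]
    z=np.array([0,.05]); t1=[f(s1,A(a),q) for q in z]; t2=[f(s2,B(b),q) for q in z]
    D=np.subtract(t1,t2); zi=-D[0]/(D[1]-D[0])*.05
    print(name,'z',zi,'t',t2[0]+(t2[1]-t2[0])*zi/.05)
# cheeks L: motor cheek & near cheek top, outer/inner edge points
for nm,a,b,z in [('base far screws',(116,411),(212,411),.0),('base near corners',(97,18),(232,18),0),('near cheek top',(116,36),(213,36),.0495),('motor cheek top',(116,342),(211,340),.0495),('near v',(163,42),(163,50),.0495),('motor slot',(163,330),(163,345),.0495)]:
    P=pix2w('wrist',[B(a),B(b)],z,s2); d=P[0]-P[1]; print(nm,P[:,:2],P.mean(0),'t',P@n,np.linalg.norm(d))
```

```text
roller [[0.5028 0.3062 0.024 ]
 [0.4095 0.2871 0.024 ]] [0.4562 0.2967 0.024 ] 0.09526483773944042 0.20236364853684952
L z 0.0013517453407785483 t 0.1795360260821901
R z 0.0362761448183082 t 0.21662111301307882
rol z 0.013139734248416544 t 0.19919346683549485
base far screws [[0.5681 0.2937]
 [0.5576 0.3435]] [0.5628 0.3186 0.    ] t [0.1736 0.2245] 0.05088502066278016
base near corners [[0.3802 0.2498]
 [0.3674 0.3102]] [0.3738 0.28   0.    ] t [0.1683 0.23  ] 0.061736871183851495
near cheek top [[0.3912 0.2649]
 [0.3833 0.3023]] [0.3872 0.2836 0.0495] t [0.1809 0.2191] 0.0382039920330991
motor cheek top [[0.5149 0.288 ]
 [0.5054 0.3289]] [0.5102 0.3084 0.0495] t [0.1787 0.2206] 0.04192252390490698
near v [[0.3895 0.2835]
 [0.3924 0.2841]] [0.391  0.2838 0.0495] t [0.1994 0.1994] 0.002957773328649856
motor slot [[0.5053 0.3072]
 [0.512  0.3086]] [0.5086 0.3079 0.0495] t [0.1994 0.1994] 0.006889507165692152
```

Run:
```python
from h import *
s,im=pickle.load(open('w1.pkl','rb')); M=np.eye(4);M[:3,:3]=R.from_rotvec(s["tool_rot"]).as_matrix();M[:3,3]=s["tool_pos"]
c=(365,110,525,400)
view('w1f',im,c,2.05,1.8)
for z in (0,-.013,-.019,-.03,-.05):
  for x in (-.011,.011):
    p=(M@np.array([x,.0426,z,1]))[:3]; q=w2pix('wrist',p,s)[0]; print(x,z,np.round((q-[c[0],c[1]])*2.05))
```

```text
-0.011 0 [127. 444.]
0.011 0 [136. 338.]
-0.011 -0.013 [146. 480.]
0.011 -0.013 [156. 365.]
-0.011 -0.019 [156. 499.]
0.011 -0.019 [167. 380.]
-0.011 -0.03 [176. 537.]
0.011 -0.03 [189. 410.]
-0.011 -0.05 [223. 626.]
0.011 -0.05 [241. 480.]
```

View pics/w1f.png

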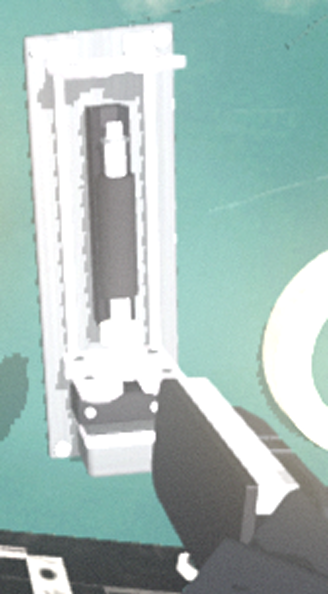

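```bash
python3 -c "
from h import *
plan([(.4585,.2971,.07,.202,45)])"
```

```text
[[[9.6,-1.5,43.7],[-0.0,-0.001,0.001]],[[9.6,-1.5,43.7],[-0.0,-0.0,0.001]],[[9.6,-1.5,43.8],[-0.001,-0.001,0.002]]]
```

Call:
move_arm([
  [[9.6,-1.5,43.7],[0,-0.001,0.001]],
  [[9.6,-1.5,43.7],[-0.001,0,0.001]],
  [[9.6,-1.5,43.7],[0,0,0.001]],
  [[0,0,0],[0,0,0]],
], fingers=22)

```text
clock: 2.38
tool_pos: [0.4538, 0.2934, 0.0675]
tool_rot: [0.313, -3.117, 0.004]
force: [0.3, -0.2, -0.9]
width: 0.0222
gripper_force: 0.0
```

```bash
python3 -c "
from h import *
print(now()[:3,2])
shot('w3',(180,20,470,400),1.55)"
```

```text
[-0.0084 -0.0036 -1.    ]
[0.4538 0.2934 0.0675] 0.2005 2.375 0.02216496293242463
```

View pics/w3.png

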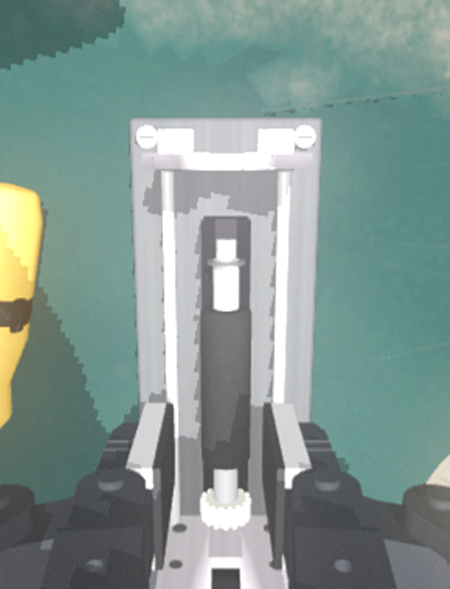

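Call:
move_arm([
  [[0,0,0],[0,0,0]],
  [[0,0,0],[0,0,0]],
])

```text
clock: 2.68
tool_pos: [0.4611, 0.2973, 0.0733]
tool_rot: [-0.315, 3.12, 0.004]
force: [-0.2, -0.1, -0.8]
width: 0.0222
gripper_force: 0.0
```

```bash
python3 -c "
from h import *
s=state();print(s['tool_pos'],now()[:3,2],psi_of(now()),s['joint_vel'])
s0,_=pickle.load(open('w3.pkl','rb'))
B=lambda p:(np.array(p,float)+.5)/1.55-.5+[180,20]
P=pix2w('wrist',[B((226,527)),B((226,238)),B((226,310)),B((226,468))],.024,s0);print(P)
P=pix2w('wrist',[B((226,527)),B((226,238))],.024,s);print(P)
M=now();
for x in(-.011,.011):
  for y in (-.011,.011): print(B((0,0))*0+((w2pix('wrist',(M@np.array([x,y,-.003,1]))[:3],s)[0]-[180,20])*1.55).round())
"
```

```text
[0.4611 0.2973 0.0733] [ 0.0051  0.0032 -1.    ] 0.2009370082309049 [ 0.0022  0.0046 -0.0085 -0.0024  0.0006  0.0003]
[[0.5053 0.307  0.024 ]
 [0.4093 0.2871 0.024 ]
 [0.4311 0.2916 0.024 ]
 [0.4837 0.3025 0.024 ]]
[[0.5175 0.3122 0.024 ]
 [0.4179 0.2915 0.024 ]]
[172. 481.]
[260. 481.]
[171. 399.]
[262. 399.]
```

Call:
move_arm([
  [[3.5,0.4,20],[0,0.002,0]],
  [[0,0,15],[0,0.002,0]],
  [[0,0,12],[0,0,0]],
  [[0,0,5],[0,0,0]],
  [[0,0,0],[0,0,0]],
  [[0,0,0],[0,0,0]],
], fingers=21)

```text
clock: 3.42
tool_pos: [0.4558, 0.2964, 0.0193]
tool_rot: [0.315, -3.123, -0.002]
force: [-0.8, 0.5, -0.6]
width: 0.0214
gripper_force: 0.0
```

Call:
move_arm([
  [[-1,0,3],[0,0,0]],
  [[0,0,0],[0,0,0]],
  [[0,0,0],[0,0,0]],
])

```text
clock: 3.8
tool_pos: [0.4563, 0.2964, 0.016]
tool_rot: [0.315, -3.123, -0.001]
force: [0.3, -0.6, 0.5]
width: 0.0213
gripper_force: 0.0
```

Call:
move_arm([
  [[0,0,0],[0,0,0]],
  [[0,0,0],[0,0,0]],
  [[0,0,0],[0,0,0]],
  [[0,0,0],[0,0,0]],
], fingers=10)

```text
clock: 4.3
tool_pos: [0.4564, 0.2963, 0.0162]
tool_rot: [0.315, -3.123, -0.001]
force: [-0.7, -1.1, 4.4]
width: 0.0138
gripper_force: 58.8
```

Call:
move_arm([
  [[0,0,-10],[0,0,0]],
  [[0,0,-20],[0,0,0]],
  [[0,0,-30],[0,0,0]],
  [[0,0,-40],[0,0,0]],
  [[0,0,0],[0,0,0]],
  [[0,0,0],[0,0,0]],
  [[0,0,0],[0,0,0]],
])

```text
clock: 5.18
tool_pos: [0.4553, 0.2957, 0.1144]
tool_rot: [0.315, -3.12, 0.001]
force: [-0.0, -0.3, -0.5]
width: 0.0137
gripper_force: 58.6
```

```bash
python3 -c "
from h import *
print(now()[:3,2],state()['joint_pos'])
shot('w4',(140,0,500,480),1.25)"
```

```text
[-0.0059 -0.0009 -1.    ] [ 0.456   0.2265 -0.3525  0.9975  0.0018  0.2547]
[0.4553 0.2957 0.1144] 0.2012 5.175 0.013737983732836679
```

View pics/w4.png

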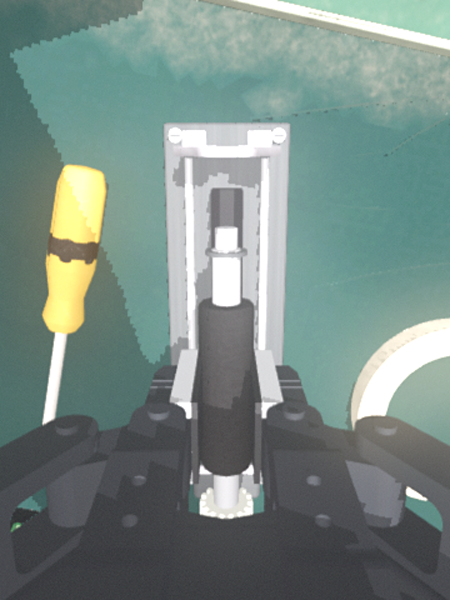

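```bash
python3 -c "
from h import *
plan([(.53,-.045,.17,.145,50)])"
```

```text
[[[-0.6,-43.6,-7.0],[0.0,-0.001,0.007]],[[-0.9,-43.6,-7.0],[0.0,-0.001,0.007]],[[-1.2,-43.6,-7.0],[0.0,-0.001,0.007]],[[-1.5,-43.6,-6.9],[0.0,-0.001,0.007]],[[-1.8,-43.5,-7.0],[0.0,-0.0,0.007]],[[-2.2,-43.5,-6.9],[0.0,-0.001,0.007]],[[-2.4,-43.6,-7.0],[0.0,-0.0,0.007]],[[-2.8,-43.5,-6.9],[0.0,-0.001,0.007]]]
```

Call:
move_arm([
  [[-0.6,-43.6,-7],[0,-0.001,0.007]],
  [[-0.9,-43.6,-7],[0,-0.001,0.007]],
  [[-1.2,-43.6,-7],[0,-0.001,0.007]],
  [[-1.5,-43.6,-7],[0,-0.001,0.007]],
  [[-1.8,-43.6,-7],[0,0,0.007]],
  [[-2.2,-43.6,-7],[0,-0.001,0.007]],
  [[-2.4,-43.6,-7],[0,0,0.007]],
  [[-2.8,-43.6,-7],[0,-0.001,0.007]],
  [[0,0,0],[0,0,0]],
  [[0,0,0],[0,0,0]],
])

```text
clock: 6.48
tool_pos: [0.5302, -0.0444, 0.1705]
tool_rot: [-0.227, 3.133, 0.004]
force: [-0.3, -0.3, -0.5]
width: 0.0136
gripper_force: 58.8
```

Call:
move_arm([
  [[0,0,0],[0,0,0]],
  [[0,0,0],[0,0,0]],
])

```text
clock: 6.72
tool_pos: [0.5306, -0.0437, 0.1711]
tool_rot: [-0.23, 3.131, 0.003]
force: [0.4, -0.5, -0.1]
width: 0.0135
gripper_force: 58.8
```

```bash
python3 -c "
from h import *
print(now()[:3,2],state()['joint_vel'])
shot('w5',None,1.25,.8)"
```

```text
[ 0.0018  0.0017 -1.    ] [-0.0027 -0.0012  0.0057 -0.001   0.0015 -0.002 ]
[ 0.5306 -0.0437  0.1711] 0.1466 6.725 0.013523809917749879
```

View pics/w5.png

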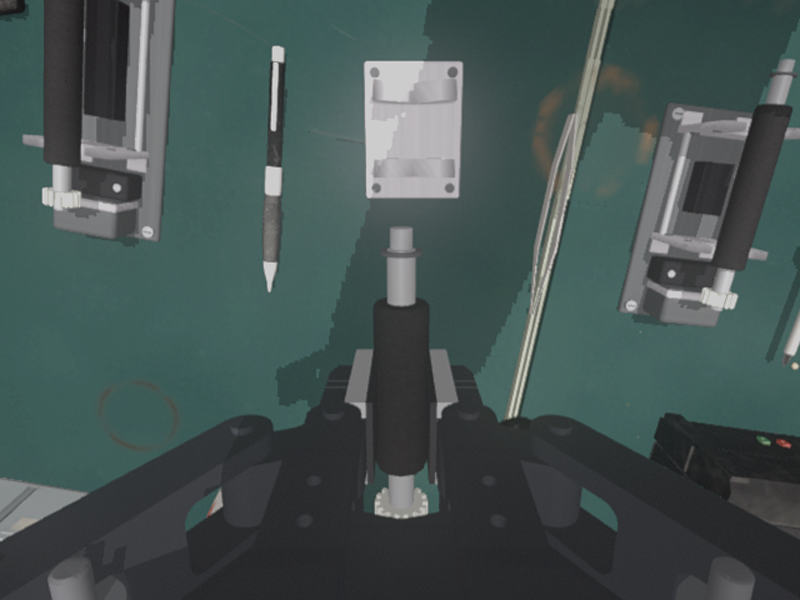

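Run:
```python
from h import *
s,_=pickle.load(open('w5.pkl','rb')); M=now()
A=lambda p:(np.array(p,float)+.5)/1.25-.5
P=pix2w('wrist',[A(p) for p in [(365,62),(462,61),(464,198),(367,199)]],.01,s); print(P,P.mean(0))
d=(P[0]+P[1]-P[2]-P[3])[:2]; d=-d; psi=np.arctan2(d[1],d[0]); e=(P[1]+P[2]-P[0]-P[3]); print('psi',psi,np.arctan2(-e[0],e[1]),'dims',np.linalg.norm(P[0]-P[3]),np.linalg.norm(P[0]-P[1]))
# in hand roller
Q=pix2w('wrist',[A(p) for p in [(401,228),(401,303),(401,472)]],M[2,3]+.008,s)
print('tool',(np.c_[Q,np.ones(3)]@np.linalg.inv(M).T)[:,:3])
```

```text
[[ 0.4176 -0.0803  0.01  ]
 [ 0.4091 -0.0265  0.01  ]
 [ 0.4836 -0.0117  0.01  ]
 [ 0.4927 -0.0694  0.01  ]] [ 0.4507 -0.0469  0.01  ]
psi 0.17007954539005174 0.157389814270023 dims 0.07588024534492581 0.054474963130943195
tool [[ 0.0476  0.0006 -0.0081]
 [ 0.0265  0.0006 -0.0081]
 [-0.0283  0.0006 -0.0079]]
```

```bash
python3 -c "
from h import *
plan([(.4497,-.0475,.10,.165,40),(.4497,-.0475,.045,.165,20)])"
```

```text
[[[27.0,2.7,23.7],[0.0,0.001,-0.006]],[[26.9,2.9,23.7],[0.001,0.001,-0.006]],[[26.9,3.1,23.8],[0.0,0.001,-0.006]],[[-0.0,-0.0,18.3],[0.0,-0.0,-0.0]],[[-0.0,-0.0,18.4],[0.0,-0.0,-0.0]],[[-0.0,-0.0,18.3],[0.0,-0.0,-0.0]]]
```

Call:
move_arm([
  [[27,2.8,23.7],[0,0.001,-0.006]],
  [[27,2.9,23.7],[0.001,0.001,-0.006]],
  [[27,3,23.7],[0,0.001,-0.006]],
  [[0,0,18],[0,0,0]],
  [[0,0,18],[0,0,0]],
  [[0,0,12],[0,0,0]],
  [[0,0,6],[0,0,0]],
  [[0,0,0],[0,0,0]],
  [[0,0,0],[0,0,0]],
  [[0,0,0],[0,0,0]],
])

```text
clock: 8.02
tool_pos: [0.4505, -0.0485, 0.0468]
tool_rot: [-0.256, 3.13, -0.001]
force: [0.0, -0.3, -0.1]
width: 0.0138
gripper_force: 58.8
```

```bash
python3 -c "
from h import *
plan([(.4497,-.0475,.027,.165,8)])"
```

```text
[[[0.2,0.4,6.6],[-0.0,0.0,-0.001]],[[0.2,0.4,6.6],[-0.0,0.001,-0.0]],[[0.2,0.3,6.6],[-0.0,0.0,-0.001]]]
```

Call:
move_arm([
  [[0.2,0.4,6.5],[0,0,0]],
  [[0.2,0.4,6.5],[0,0,0]],
  [[0.2,0.3,5.5],[0,0,0]],
  [[0,0,0],[0,0,0]],
  [[0,0,0],[0,0,0]],
])

```text
clock: 8.65
tool_pos: [0.449, -0.0473, 0.0277]
tool_rot: [0.256, -3.131, -0.0]
force: [0.5, -0.7, -1.0]
width: 0.0139
gripper_force: 58.9
```

Call:
move_arm([
  [[0,0,0],[0,0,0]],
  [[0,0,0],[0,0,0]],
], fingers=24)

```text
clock: 8.9
tool_pos: [0.4492, -0.0472, 0.0279]
tool_rot: [-0.256, 3.131, 0.0]
force: [0.8, 0.4, 0.1]
width: 0.0239
gripper_force: 0.0
```

Call:
move_arm([
  [[0,0,-15],[0,0,0]],
  [[0,0,-40],[0,0,0]],
  [[0,0,-50],[0,0,0]],
  [[0,0,-20],[0,0,0]],
  [[0,0,0],[0,0,0]],
])

```text
clock: 9.52
tool_pos: [0.4512, -0.0478, 0.1557]
tool_rot: [-0.256, 3.125, -0.003]
force: [0.1, -1.2, -0.4]
width: 0.0237
gripper_force: 0.0
```

Run:
```python
from h import *
plan([(.53,-.19,.19,-.03,50)])
s,_=pickle.load(open('w5.pkl','rb'))
A=lambda p:(np.array(p,float)+.5)/1.25-.5
print(pix2w('wrist',[A((62,205)),A((62,162))],.049,s))
```

```text
[[[-13.7,-38.3,-8.4],[-0.0,0.001,0.048]],[[-15.5,-37.6,-8.4],[-0.001,0.002,0.048]],[[-17.3,-36.8,-8.5],[-0.0,0.001,0.049]],[[-19.1,-35.9,-8.5],[-0.001,0.002,0.048]]]
[[ 0.5158 -0.2255  0.049 ]
 [ 0.4936 -0.2248  0.049 ]]
```

Call:
move_arm([
  [[-13.7,-38.3,-8.4],[0,0.001,0.048]],
  [[-15.5,-37.6,-8.4],[0,0.002,0.048]],
  [[-17.3,-36.8,-8.4],[0,0.001,0.048]],
  [[-19.1,-36,-8.4],[0,0.002,0.048]],
  [[0,0,0],[0,0,0]],
  [[0,0,0],[0,0,0]],
  [[0,0,0],[0,0,0]],
])

```text
clock: 10.4
tool_pos: [0.5269, -0.1883, 0.1853]
tool_rot: [-0.043, -3.133, -0.001]
force: [-0.4, 0.5, 0.4]
width: 0.0241
gripper_force: 0.0
```

```bash
python3 -c "
from h import *
print(now()[:3,2],state()['joint_vel'])
shot('w6',(150,0,600,380),1.55,.9)"
```

```text
[-0.0082  0.0009 -1.    ] [ 0.0031 -0.0074  0.0061 -0.0019 -0.     -0.0006]
[ 0.5269 -0.1883  0.1853] -0.0277 10.4 0.024059071711324348
```

View pics/w6.png

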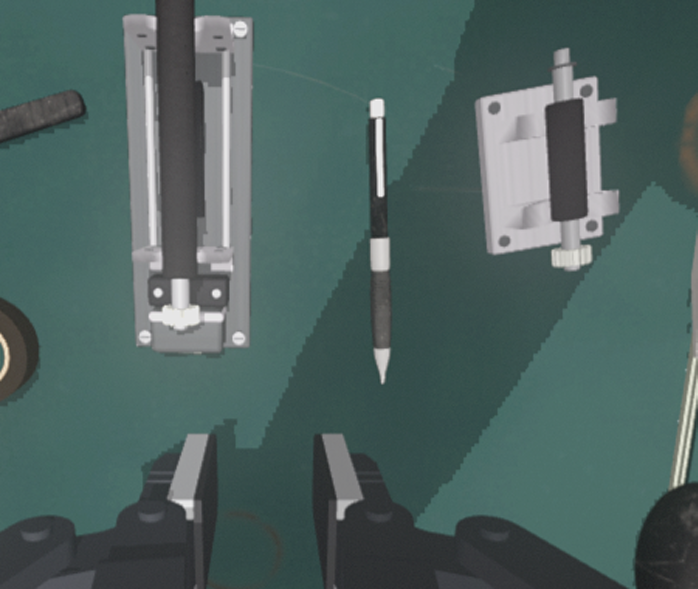

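Run:
```python
from h import *
s,_=pickle.load(open('w6.pkl','rb'))
B=lambda p:(np.array(p,float)+.5)/1.55-.5+[150,0]
pw=lambda L,z: pix2w('wrist',[B(p) for p in L],z,s)
P=pw([(179,329),(180,281),(174.5,2)],.049); d=P[1]-P[2]; psi=np.arctan2(d[1],d[0]); print('roller',P,psi,'mid by sleeve end',P[1][:2]-.059*np.array([np.cos(psi),np.sin(psi)]))
for n,L,z in [('base far',[(137,348),(251,348)],.003),('base near',[(124,17),(253,16)],.003),('screws far',[(145,338),(238,338)],.003),('screw near',[(239,29)],.003),('motor cheek top',[(133,256),(233,256)],.0495),('near cheek top',[(125,22),(231,22)],.0495)]:
    Q=pw(L,z); print(n,Q[:,:2],Q.mean(0)[:2],np.linalg.norm(Q[0]-Q[-1]))
v=pw([(567,103),(569,217),(566,60),(572,265)],.034); d=v[1]-v[0];print('short',v,v[:2].mean(0),np.arctan2(d[1],d[0]))
```

```text
roller [[ 0.5185 -0.2271  0.049 ]
 [ 0.4963 -0.2253  0.049 ]
 [ 0.3833 -0.2205  0.049 ]] -0.04235023420107388 mid by sleeve end [ 0.4374 -0.2228]
base far [[ 0.5376 -0.2573]
 [ 0.5393 -0.1955]] [ 0.5385 -0.2264] 0.06182705488488512
base near [[ 0.376  -0.2506]
 [ 0.3772 -0.1893]] [ 0.3766 -0.2199] 0.061342335745346366
screws far [[ 0.5322 -0.2526]
 [ 0.5336 -0.2024]] [ 0.5329 -0.2275] 0.05022432063943175
screw near [[ 0.3826 -0.1961]] [ 0.3826 -0.1961] 0.0
motor cheek top [[ 0.4846 -0.2456]
 [ 0.4858 -0.2008]] [ 0.4852 -0.2232] 0.04472853581992792
near cheek top [[ 0.3902 -0.2411]
 [ 0.3913 -0.1979]] [ 0.3907 -0.2195] 0.04327311831142087
short [[ 0.4239 -0.0505  0.034 ]
 [ 0.4734 -0.0448  0.034 ]
 [ 0.4063 -0.0527  0.034 ]
 [ 0.4957 -0.0412  0.034 ]] [ 0.4486 -0.0477  0.034 ] 0.11578401784323204
```

```bash
python3 -c "
from h import *
plan([(.4374,-.2226,.10,-.041,45)])"
```

```text
[[[29.3,-12.2,28.7],[0.0,-0.003,0.004]],[[29.4,-12.4,28.7],[0.0,-0.002,0.005]],[[29.4,-12.5,28.5],[0.0,-0.003,0.004]]]
```

Call:
move_arm([
  [[29.4,-12.2,28.6],[0,-0.003,0.004]],
  [[29.4,-12.4,28.6],[0,-0.003,0.005]],
  [[29.4,-12.4,28.6],[0,-0.002,0.004]],
  [[0,0,0],[0,0,0]],
  [[0,0,0],[0,0,0]],
  [[0,0,0],[0,0,0]],
], fingers=30)

```text
clock: 11.2
tool_pos: [0.4404, -0.2242, 0.1021]
tool_rot: [0.064, 3.136, -0.004]
force: [-0.5, -0.1, -0.3]
width: 0.0299
gripper_force: 0.0
```

```bash
python3 -c "
from h import *
print(now()[:3,2],psi_of(now()))
plan([(.4374,-.2226,.039,-.041,18)])"
```

```text
[ 0.0048 -0.0024 -1.    ] -0.0406615033550928
[[[0.8,0.4,15.8],[-0.001,0.001,0.0]],[[0.8,0.4,15.8],[-0.0,0.001,0.0]],[[0.9,0.4,15.8],[-0.001,0.001,0.0]],[[0.8,0.4,15.7],[-0.0,0.002,0.0]]]
```

Call:
move_arm([
  [[0.6,0.3,15.8],[0,0,0]],
  [[0.6,0.3,15.8],[0,0,0]],
  [[0.6,0.3,15.8],[0,0,0]],
  [[0.6,0.3,15.8],[0,0,0]],
  [[0,0,0],[0,0,0]],
  [[0,0,0],[0,0,0]],
  [[0,0,0],[0,0,0]],
])

```text
clock: 12.08
tool_pos: [0.437, -0.223, 0.0382]
tool_rot: [0.066, 3.138, -0.002]
force: [-0.1, -0.4, 0.4]
width: 0.03
gripper_force: 0.0
```

Call:
move_arm([
  [[0,0,0],[0,0,0]],
  [[0,0,0],[0,0,0]],
  [[0,0,0],[0,0,0]],
  [[0,0,0],[0,0,0]],
], fingers=10)

```text
clock: 12.58
tool_pos: [0.4369, -0.2234, 0.0383]
tool_rot: [0.066, 3.138, -0.004]
force: [-1.1, -1.2, 5.2]
width: 0.0137
gripper_force: 58.7
```

Call:
move_arm([
  [[0,0,-15],[0,0,0]],
  [[0,0,-30],[0,0,0]],
  [[0,0,-40],[0,0,0]],
  [[0,0,-40],[0,0,0]],
  [[0,0,0],[0,0,0]],
  [[0,0,0],[0,0,0]],
  [[0,0,0],[0,0,0]],
])

```text
clock: 13.45
tool_pos: [0.4347, -0.2213, 0.1608]
tool_rot: [-0.066, -3.14, -0.003]
force: [-0.4, 0.1, -0.9]
width: 0.0139
gripper_force: 58.6
```

```bash
python3 -c "
from h import *
print(now()[:3,2],psi_of(now()),state()['joint_pos'])
print('via');plan([(.44,.0,.2,.05,55),(.449,.292,.17,.2035,55)])"
```

```text
[-0.0011  0.0018 -1.    ] -0.04173171729056892 [-0.6041  0.0856 -0.413   1.0741  0.0008 -0.5624]
via
[[[0.8,44.3,-7.8],[0.0,-0.0,-0.018]],[[-0.0,44.3,-7.8],[0.0,-0.0,-0.018]],[[-0.8,44.3,-7.7],[0.001,-0.0,-0.019]],[[-1.7,44.2,-7.8],[0.0,-0.001,-0.018]],[[-2.4,44.2,-7.8],[0.001,-0.0,-0.019]],[[-3.9,48.5,5.0],[-0.0,-0.0,-0.026]],[[-5.2,48.4,5.0],[-0.0,-0.0,-0.025]],[[-6.4,48.3,5.0],[-0.0,-0.0,-0.026]],[[-7.7,48.1,5.0],[-0.0,-0.0,-0.025]],[[-8.9,47.9,5.0],[-0.0,-0.0,-0.026]]]
[[[-10.1,47.6,4.9],[-0.0,-0.0,-0.025]]]
```

Call:
move_arm([
  [[0.8,44.3,-7.8],[0,0,-0.018]],
  [[0,44.3,-7.8],[0,0,-0.018]],
  [[-0.8,44.3,-7.8],[0,0,-0.019]],
  [[-1.7,44.2,-7.8],[0,0,-0.018]],
  [[-2.4,44.2,-7.8],[0,0,-0.019]],
  [[-3.9,48.5,5],[0,0,-0.026]],
  [[-5.2,48.4,5],[0,0,-0.025]],
  [[-6.4,48.3,5],[0,0,-0.026]],
  [[-7.7,48.1,5],[0,0,-0.025]],
  [[-8.9,47.9,5],[0,0,-0.026]],
])

```text
clock: 14.7
tool_pos: [0.4476, 0.2436, 0.1745]
tool_rot: [0.281, -3.128, 0.003]
force: [1.0, -0.9, -1.8]
width: 0.0139
gripper_force: 58.7
```

Call:
move_arm([
  [[-10.1,47.6,5],[0,0,-0.025]],
  [[0,0,15],[0,0,0]],
  [[0,0,15],[0,0,0]],
  [[0,0,15],[0,0,0]],
  [[0,0,0],[0,0,0]],
  [[0,0,0],[0,0,0]],
  [[0,0,0],[0,0,0]],
])

```text
clock: 15.58
tool_pos: [0.4512, 0.2909, 0.1271]
tool_rot: [-0.317, 3.122, -0.0]
force: [-0.6, 0.0, -0.1]
width: 0.0139
gripper_force: 58.8
```

```bash
python3 -c "
from h import *
print(now()[:3,2],state()['joint_vel'])
shot('w7',(140,0,500,400),1.5,1.1)"
```

```text
[ 0.0035  0.0001 -1.    ] [ 0.0036  0.      0.0031 -0.0001  0.0001 -0.0005]
[0.4512 0.2909 0.1271] 0.2027 15.575 0.013932047645714603
```

View pics/w7.png

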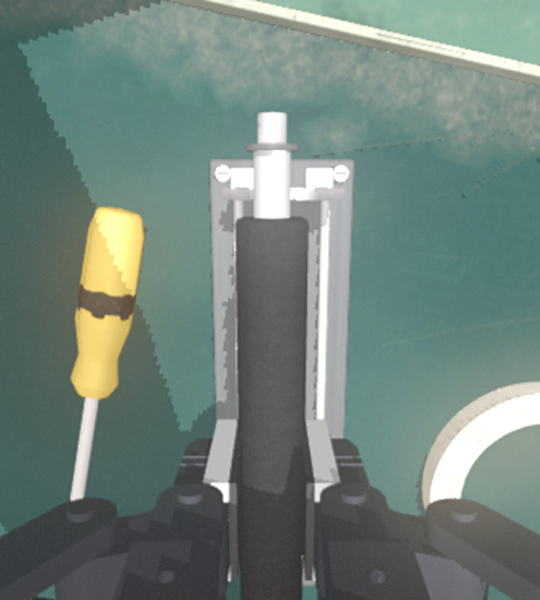

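Run:
```python
from h import *
s,_=pickle.load(open('w7.pkl','rb')); M=np.eye(4);M[:3,:3]=R.from_rotvec(s["tool_rot"]).as_matrix();M[:3,3]=s["tool_pos"]
B=lambda p:(np.array(p,float)+.5)/1.5-.5+[140,0]
pw=lambda L,z: pix2w('wrist',[B(p) for p in L],z,s)
h=lambda Q:(np.c_[Q,np.ones(len(Q))]@np.linalg.inv(M).T)[:,:3]
z=M[2,3]+.0107
print('sleeve end/stub tool',h(pw([(272,219),(272,149)],z)),h(pw([(272,219)],z+.006)))
print('sleeve mid edges',h(pw([(237,300),(308,300),(237.5,400),(306,400)],z)))
b=pw([(209,160),(353,160)],.003);print('base near',b,b.mean(0))
b=pw([(222,174),(341,174)],.003);print('screws near',b,b.mean(0), np.linalg.norm(b[0]-b[1]))
```

```text
sleeve end/stub tool [[ 0.0596  0.0005 -0.0109]
 [ 0.0739  0.0005 -0.011 ]] [[ 0.0599  0.0005 -0.0169]]
sleeve mid edges [[ 0.0419 -0.0073 -0.0108]
 [ 0.0419  0.0086 -0.0108]
 [ 0.0182 -0.0075 -0.0108]
 [ 0.0182  0.0085 -0.0108]]
base near [[0.3808 0.2497 0.003 ]
 [0.3684 0.3097 0.003 ]] [0.3746 0.2797 0.003 ]
screws near [[0.3853 0.2561 0.003 ]
 [0.375  0.306  0.003 ]] [0.3802 0.2811 0.003 ] 0.05095349515229372
```

```bash
python3 -c "
from h import *
plan([(.4511,.2958,.075,.2035,25)])"
```

```text
[[[-0.3,1.6,17.4],[-0.0,0.001,-0.0]],[[-0.2,1.6,17.3],[-0.0,0.001,-0.0]],[[-0.3,1.5,17.4],[-0.001,0.001,-0.001]]]
```

Call:
move_arm([
  [[-0.2,1.6,17.4],[0,0.001,0]],
  [[-0.2,1.6,17.4],[0,0.001,0]],
  [[-0.2,1.6,17.4],[0,0.001,0]],
  [[0,0,0],[0,0,0]],
  [[0,0,0],[0,0,0]],
  [[0,0,0],[0,0,0]],
])

```text
clock: 16.38
tool_pos: [0.4508, 0.296, 0.0747]
tool_rot: [-0.319, 3.125, -0.001]
force: [0.4, 0.0, -0.5]
width: 0.0138
gripper_force: 58.8
```

```bash
python3 -c "
from h import *
print(now()[:3,2],psi_of(now()))
plan([(.4511,.2958,.034,.2035,14)])"
```

```text
[ 0.0003 -0.0006 -1.    ] 0.20323744133393457
[[[-0.1,-0.1,13.6],[-0.0,0.0,-0.0]],[[-0.1,-0.1,13.6],[-0.0,0.0,-0.0]],[[-0.1,-0.1,13.5],[-0.001,0.0,-0.0]]]
```

Call:
move_arm([
  [[0,0,13.5],[0,0,0]],
  [[0,0,13.5],[0,0,0]],
  [[0,0,10],[0,0,0]],
  [[0,0,3.5],[0,0,0]],
  [[0,0,0],[0,0,0]],
  [[0,0,0],[0,0,0]],
])

```text
clock: 17.12
tool_pos: [0.4505, 0.2958, 0.0339]
tool_rot: [0.319, -3.125, 0.001]
force: [0.2, -0.4, -0.5]
width: 0.0137
gripper_force: 58.8
```

No contact; lower further, gently.

Call:
move_arm([
  [[0,0,3],[0,0,0]],
  [[0,0,2],[0,0,0]],
  [[0,0,0],[0,0,0]],
  [[0,0,0],[0,0,0]],
])

```text
clock: 17.62
tool_pos: [0.4501, 0.2957, 0.0286]
tool_rot: [0.319, -3.124, 0.002]
force: [-0.0, 0.4, -0.9]
width: 0.0136
gripper_force: 58.8
```

Call:
move_arm([
  [[0,0,2],[0,0,0]],
  [[0,0,2],[0,0,0]],
  [[0,0,0],[0,0,0]],
  [[0,0,0],[0,0,0]],
])

```text
clock: 18.12
tool_pos: [0.45, 0.2956, 0.0245]
tool_rot: [0.318, -3.124, 0.002]
force: [-0.4, -0.3, -1.6]
width: 0.0136
gripper_force: 58.8
```

Call:
move_arm([
  [[0,0,0],[0,0,0]],
  [[0,0,0],[0,0,0]],
  [[0,0,0],[0,0,0]],
], fingers=22)

```text
clock: 18.5
tool_pos: [0.4502, 0.2957, 0.0247]
tool_rot: [0.319, -3.125, 0.002]
force: [-0.2, -0.5, 0.0]
width: 0.0223
gripper_force: 0.0
```

Call:
move_arm([
  [[0,0,-10],[0,0,0]],
  [[0,0,-25],[0,0,0]],
  [[0,0,-40],[0,0,0]],
  [[0,0,-50],[0,0,0]],
  [[0,0,-20],[0,0,0]],
  [[0,0,0],[0,0,0]],
])

```text
clock: 19.25
tool_pos: [0.4519, 0.2967, 0.1724]
tool_rot: [-0.318, 3.121, 0.001]
force: [-0.3, -0.3, 0.4]
width: 0.0219
gripper_force: 0.0
```

```bash
python3 -c "
from h import *
print(now()[:3,2],psi_of(now()))
plan([(.53,.22,.19,.1,50)])"
```

```text
[ 0.0041  0.0013 -1.    ] 0.20326580017498946
[[[-20.3,-30.3,-5.8],[0.0,0.001,0.034]],[[-21.4,-29.6,-5.8],[0.0,0.002,0.035]],[[-22.4,-28.8,-5.9],[0.001,0.001,0.034]]]
```

Call:
move_arm([
  [[-20.3,-30.3,-5.8],[0,0.001,0.034]],
  [[-21.4,-29.6,-5.8],[0,0.002,0.034]],
  [[-22.4,-28.8,-5.8],[0,0.001,0.034]],
  [[0,0,0],[0,0,0]],
  [[0,0,0],[0,0,0]],
  [[0,0,0],[0,0,0]],
  [[0,0,0],[0,0,0]],
])

```text
clock: 20.12
tool_pos: [0.5275, 0.2197, 0.1865]
tool_rot: [0.161, -3.132, 0.003]
force: [-1.0, -1.1, -0.2]
width: 0.0216
gripper_force: 0.0
```

```bash
python3 -c "
from h import *
print(now()[:3,2],state()['joint_vel'])
shot('w8',(80,0,500,330),1.8,1.)"
```

```text
[-0.0058 -0.002  -1.    ] [-0.002   0.0004  0.0068 -0.0003 -0.0007  0.0021]
[0.5275 0.2197 0.1865] 0.1024 20.125 0.021614124291686396
```

View pics/w8.png

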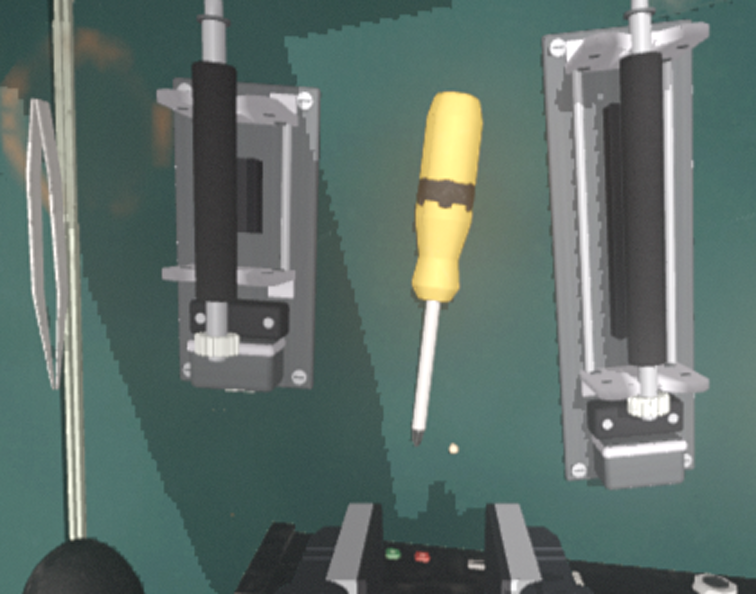

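Run:
```python
from h import *
s,_=pickle.load(open('w8.pkl','rb'))
B=lambda p:(np.array(p,float)+.5)/1.8-.5+[80,0]
pw=lambda L,z: pix2w('wrist',[B(p) for p in L],z,s)
P=pw([(217,301),(214,64)],.049); d=P[0]-P[1]; print('med',P,P.mean(0),np.linalg.norm(d),np.arctan2(d[1],d[0]))
for n,L,z in [('base far',[(181,381),(311,388)],.003),('base right near/far',[(319,88),(311,388)],.003),('screws far',[(187,370),(300,377)],.003),('screw right near/far',[(306,100),(300,377)],.003),('motor cheek top',[(163,278),(295,280)],.0495),('near cheek',[(158,96),(309,102)],.0495)]:
    Q=pw(L,z); e=Q[1]-Q[0]; print(n,Q[:,:2],Q.mean(0)[:2],np.linalg.norm(e),np.arctan2(e[1],e[0]))
P=pw([(645,363),(639,55)],.034); d=P[0]-P[1]; print('long',P,P.mean(0),np.linalg.norm(d),np.arctan2(d[1],d[0]))
print('->');plan([(.455,.129,.10,.03,45)])
```

```text
med [[0.4975 0.1324 0.049 ]
 [0.4133 0.1292 0.049 ]] [0.4554 0.1308 0.049 ] 0.08422091495302339 0.03833716151320943
base far [[0.5419 0.1033]
 [0.539  0.1637]] [0.5404 0.1335] 0.060437505752149 1.6192633603418067
base right near/far [[0.4099 0.1594]
 [0.539  0.1637]] [0.4744 0.1615] 0.12910752300916056 0.03325189891597457
screws far [[0.5364 0.106 ]
 [0.5343 0.1583]] [0.5353 0.1321] 0.0523171656458027 1.611187178739569
screw right near/far [[0.4151 0.1542]
 [0.5343 0.1583]] [0.4747 0.1563] 0.11919874692626758 0.034109048520185814
motor cheek top [[0.4908 0.1116]
 [0.4863 0.1622]] [0.4885 0.1369] 0.05072495372251545 1.659225651422675
near cheek [[0.4261 0.1094]
 [0.4225 0.1638]] [0.4243 0.1366] 0.054504217938084944 1.6369843024986186
long [[0.5066 0.3066 0.034 ]
 [0.3912 0.2835 0.034 ]] [0.4489 0.2951 0.034 ] 0.11774168349717734 0.1980674570296247
->
[[[20.3,-20.7,21.8],[-0.0,-0.001,0.018]],[[19.9,-21.0,21.8],[-0.001,-0.001,0.018]],[[19.6,-21.4,21.8],[-0.0,-0.002,0.018]],[[19.2,-21.7,21.7],[-0.001,-0.001,0.018]]]
```

Call:
move_arm([
  [[20.2,-20.4,21.8],[0,-0.001,0.017]],
  [[19.8,-20.6,21.8],[0,-0.001,0.017]],
  [[19.4,-21,21.8],[0,-0.002,0.017]],
  [[19,-21.2,21.8],[0,-0.001,0.017]],
  [[0,0,0],[0,0,0]],
  [[0,0,0],[0,0,0]],
  [[0,0,0],[0,0,0]],
], fingers=30)

```text
clock: 21.05
tool_pos: [0.4582, 0.1309, 0.1014]
tool_rot: [-0.053, 3.138, -0.001]
force: [0.5, 0.0, -0.3]
width: 0.03
gripper_force: 0.0
```

```bash
python3 -c "
from h import *
print(now()[:3,2],psi_of(now()))
plan([(.4554,.1305,.039,.036,18)])"
```

```text
[ 0.0033 -0.0009 -1.    ] 0.03407832383221112
[[[0.8,-0.1,15.6],[-0.0,0.001,-0.0]],[[0.7,-0.1,15.6],[-0.0,0.001,-0.001]],[[0.7,-0.0,15.6],[-0.0,0.001,-0.0]],[[0.8,-0.1,15.6],[-0.001,0.0,-0.001]]]
```

Call:
move_arm([
  [[0.6,0,15.6],[0,0,0]],
  [[0.6,0,15.6],[0,0,0]],
  [[0.6,0,15.6],[0,0,0]],
  [[0.6,0,15.6],[0,0,0]],
  [[0,0,0],[0,0,0]],
  [[0,0,0],[0,0,0]],
  [[0,0,0],[0,0,0]],
])

```text
clock: 21.92
tool_pos: [0.4546, 0.13, 0.0383]
tool_rot: [-0.052, 3.14, -0.002]
force: [0.6, 0.0, -0.2]
width: 0.03
gripper_force: 0.0
```

Call:
move_arm([
  [[0,0,0],[0,0,0]],
  [[0,0,0],[0,0,0]],
  [[0,0,0],[0,0,0]],
  [[0,0,0],[0,0,0]],
], fingers=10)

```text
clock: 22.42
tool_pos: [0.4546, 0.1299, 0.0384]
tool_rot: [-0.052, 3.14, -0.003]
force: [-0.6, -0.5, 5.7]
width: 0.0139
gripper_force: 58.6
```

Call:
move_arm([
  [[0,0,-15],[0,0,0]],
  [[0,0,-30],[0,0,0]],
  [[0,0,-40],[0,0,0]],
  [[0,0,-40],[0,0,0]],
  [[0,0,0],[0,0,0]],
  [[0,0,0],[0,0,0]],
  [[0,0,0],[0,0,0]],
])

```text
clock: 23.3
tool_pos: [0.4522, 0.1299, 0.161]
tool_rot: [0.052, -3.138, 0.003]
force: [-0.5, -0.4, -1.2]
width: 0.0136
gripper_force: 58.6
```

```bash
python3 -c "
from h import *
print(now()[:3,2],psi_of(now()))
plan([(.438,-.222,.16,-.04,50)])"
```

```text
[-0.0034 -0.002  -1.    ] 0.03324155011989597
[[[3.2,-43.9,0.2],[-0.0,-0.0,0.009]],[[2.9,-43.9,0.2],[-0.0,-0.0,0.009]],[[2.4,-44.0,0.2],[-0.0,-0.001,0.009]],[[2.1,-44.0,0.2],[-0.0,-0.0,0.009]],[[1.7,-44.0,0.2],[-0.0,-0.001,0.009]],[[1.2,-44.0,0.3],[-0.001,-0.0,0.009]],[[0.9,-44.0,0.2],[-0.0,-0.001,0.01]],[[0.4,-44.0,0.2],[-0.001,-0.0,0.009]]]
```

Call:
move_arm([
  [[3.2,-43.9,0],[0,0,0.009]],
  [[2.9,-43.9,0],[0,0,0.009]],
  [[2.4,-44,0],[0,-0.001,0.009]],
  [[2,-44,0],[0,0,0.009]],
  [[1.7,-44,0],[0,-0.001,0.009]],
  [[1.2,-44,0],[0,0,0.009]],
  [[0.9,-44,0],[0,-0.001,0.01]],
  [[0.8,-44.5,0],[0,0,0.009]],
  [[0,0,30],[0,0,0]],
  [[0,0,30],[0,0,0]],
])

```text
clock: 24.55
tool_pos: [0.4386, -0.2228, 0.1013]
tool_rot: [0.065, 3.139, -0.001]
force: [0.8, 0.4, -1.6]
width: 0.0138
gripper_force: 58.8
```

Call:
move_arm([
  [[0,0,15],[0,0,0]],
  [[0,0,10],[0,0,0]],
  [[0,0,0],[0,0,0]],
  [[0,0,0],[0,0,0]],
  [[0,0,0],[0,0,0]],
])

```text
clock: 25.18
tool_pos: [0.4404, -0.2229, 0.0792]
tool_rot: [0.062, 3.136, -0.004]
force: [0.7, 0.3, -1.7]
width: 0.0133
gripper_force: 58.8
```

```bash
python3 -c "
from h import *
print(now()[:3,2],psi_of(now()))
plan([(.4372,-.2228,.055,-.04,14)])"
```

```text
[ 0.0048 -0.0028 -1.    ] -0.03958999296924832
[[[1.6,-0.0,12.1],[-0.001,0.002,0.0]],[[1.7,-0.0,12.1],[-0.002,0.003,0.0]]]
```

Call:
move_arm([
  [[1,0,12],[-0.001,0.001,0]],
  [[1,0,12],[-0.001,0.001,0]],
  [[0,0,0],[0,0,0]],
  [[0,0,0],[0,0,0]],
  [[0,0,0],[0,0,0]],
])

```text
clock: 25.8
tool_pos: [0.4379, -0.2225, 0.0544]
tool_rot: [0.063, 3.139, 0.0]
force: [-0.2, 0.7, -0.1]
width: 0.0138
gripper_force: 58.8
```

```bash
python3 -c "
from h import *
print(now()[:3,2],psi_of(now()))
plan([(.4372,-.2228,.034,-.04,11)])"
```

```text
[ 0.0016  0.0002 -1.    ] -0.039838121176202335
[[[0.3,-0.1,10.2],[0.0,0.001,0.0]],[[0.4,-0.2,10.2],[0.0,0.001,0.0]]]
```

Call:
move_arm([
  [[0.3,-0.1,10],[0,0,0]],
  [[0,-0.1,8],[0,0,0]],
  [[0,0,4],[0,0,0]],
  [[0,0,2],[0,0,0]],
  [[0,0,0],[0,0,0]],
  [[0,0,0],[0,0,0]],
])

```text
clock: 26.55
tool_pos: [0.4373, -0.2227, 0.0302]
tool_rot: [0.063, 3.14, 0.0]
force: [-0.5, -1.1, -2.6]
width: 0.0135
gripper_force: 58.7
```

Call:
move_arm([
  [[0,0,3],[0,0,0]],
  [[0,0,2.5],[0,0,0]],
  [[0,0,0],[0,0,0]],
  [[0,0,0],[0,0,0]],
])

```text
clock: 27.05
tool_pos: [0.4375, -0.2227, 0.0247]
tool_rot: [0.063, 3.14, 0.0]
force: [-0.1, -1.9, -1.2]
width: 0.014
gripper_force: 58.7
```

Now release, retreat, and go to the vee.

Call:
move_arm([
  [[0,0,0],[0,0,0]],
  [[0,0,0],[0,0,0]],
  [[0,0,0],[0,0,0]],
], fingers=22)

```text
clock: 27.42
tool_pos: [0.4372, -0.2223, 0.0247]
tool_rot: [0.062, 3.14, 0.001]
force: [-0.6, -0.0, 0.9]
width: 0.022
gripper_force: 0.0
```

Call:
move_arm([
  [[0,0,-10],[0,0,0]],
  [[0,0,-25],[0,0,0]],
  [[0,0,-40],[0,0,0]],
  [[0,0,-40],[0,0,0]],
  [[0,0,0],[0,0,0]],
  [[0,0,0],[0,0,0]],
])

```text
clock: 28.18
tool_pos: [0.437, -0.2224, 0.1398]
tool_rot: [0.062, 3.14, 0.001]
force: [0.4, -0.4, -0.7]
width: 0.0223
gripper_force: 0.0
```

```bash
python3 -c "
from h import *
print(now()[:3,2],psi_of(now()))
plan([(.51,-.09,.17,.13,50)])"
```

```text
[ 0.0013  0.0005 -1.    ] -0.039720900100212335
[[[-16.9,33.8,-7.5],[0.0,0.0,-0.042]],[[-18.3,33.1,-7.5],[0.0,0.0,-0.043]],[[-19.8,32.2,-7.5],[0.0,0.001,-0.042]],[[-21.1,31.4,-7.6],[0.0,0.0,-0.043]]]
```

Call:
move_arm([
  [[-16.9,33.8,-7.5],[0,0,-0.042]],
  [[-18.3,33.1,-7.5],[0,0,-0.042]],
  [[-19.8,32.2,-7.5],[0,0,-0.042]],
  [[-21.1,31.4,-7.5],[0,0,-0.043]],
  [[0,0,0],[0,0,0]],
  [[0,0,0],[0,0,0]],
  [[0,0,0],[0,0,0]],
])

```text
clock: 29.05
tool_pos: [0.5091, -0.0908, 0.1688]
tool_rot: [0.2, -3.134, -0.002]
force: [0.5, -0.5, -0.4]
width: 0.022
gripper_force: 0.0
```

```bash
python3 -c "
from h import *
print(now()[:3,2],psi_of(now()))
shot('w9',(40,0,440,330),1.8,.9)"
```

```text
[-0.001   0.0009 -1.    ] 0.12775723412565995
[ 0.5091 -0.0908  0.1688] 0.1276 29.05 0.021952208248910504
```

View pics/w9.png

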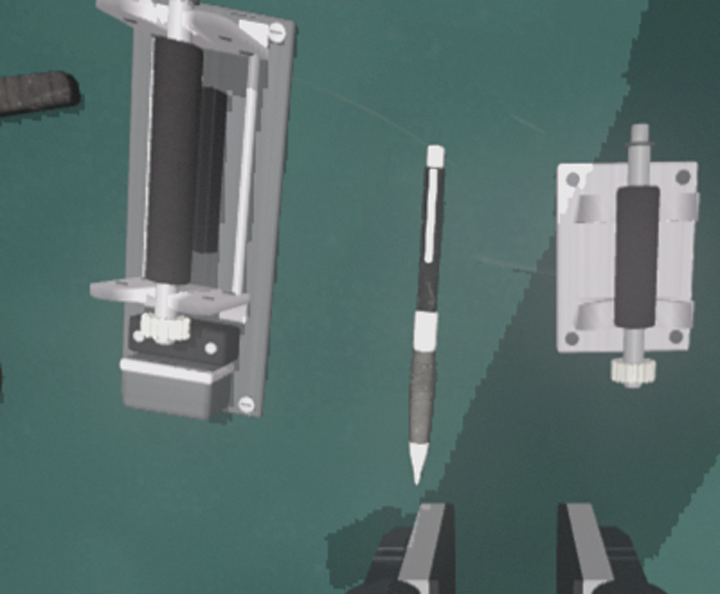

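Medium is seated in its own mechanism; the short roller is in the vee.

Run:
```python
from h import *
s,_=pickle.load(open('w9.pkl','rb'))
B=lambda p:(np.array(p,float)+.5)/1.8-.5+[40,0]
pw=lambda L,z: pix2w('wrist',[B(p) for p in L],z,s)
for n,a,b in [('short',(634,327),(639,187)),('med',(167,282),(179,40)),('short ends',(632,385),(641,125))]:
    P=pw([a,b],.034); d=P[0]-P[1]; print(n,P,P.mean(0),np.linalg.norm(d),np.arctan2(d[1],d[0]))
Q=pw([(558,164),(697,162),(689,349),(558,351)],.01);print(Q.mean(0))
plan([(.449,-.047,.10,.16,45)])
```

```text
short [[ 0.4745 -0.0444  0.034 ]
 [ 0.4233 -0.0516  0.034 ]] [ 0.4489 -0.048   0.034 ] 0.05166151110644543 0.13978500526282595
med [[ 0.4804 -0.224   0.034 ]
 [ 0.3957 -0.2203  0.034 ]] [ 0.438  -0.2222  0.034 ] 0.08478380620778078 -0.0439854688546459
short ends [[ 0.4973 -0.0412  0.034 ]
 [ 0.4023 -0.0547  0.034 ]] [ 0.4498 -0.0479  0.034 ] 0.09595371453068702 0.14088628670463424
[ 0.4503 -0.0481  0.01  ]
[[[18.1,17.0,23.0],[0.0,-0.0,-0.011]],[[17.9,17.3,23.1],[0.0,-0.0,-0.011]],[[17.7,17.4,23.0],[0.001,-0.0,-0.01]]]
```

Call:
move_arm([
  [[18,16.4,23],[0,0,-0.006]],
  [[17.8,16.5,23],[0,0,-0.006]],
  [[17.6,16.6,23],[0,0,-0.006]],
  [[0,0,0],[0,0,0]],
  [[0,0,0],[0,0,0]],
  [[0,0,0],[0,0,0]],
], fingers=28)

```text
clock: 29.85
tool_pos: [0.4531, -0.0494, 0.1023]
tool_rot: [-0.229, 3.129, -0.001]
force: [0.5, -1.0, -0.4]
width: 0.028
gripper_force: 0.0
```

```bash
python3 -c "
from h import *
print(now()[:3,2],psi_of(now()))
plan([(.449,-.0478,.0255,.145,18)])"
```

```text
[ 0.0047 -0.0005 -1.    ] 0.14634057315647628
[[[0.8,0.5,15.3],[-0.0,0.001,0.0]],[[0.8,0.4,15.4],[-0.0,0.001,0.0]],[[0.8,0.5,15.4],[-0.0,0.001,0.0]],[[0.8,0.4,15.3],[-0.001,0.001,0.001]],[[0.8,0.5,15.4],[-0.0,0.001,0.0]]]
```

Call:
move_arm([
  [[0.6,0.4,15.3],[0,0,0]],
  [[0.6,0.4,15.3],[0,0,0]],
  [[0.6,0.4,15.3],[0,0,0]],
  [[0.6,0.4,15.3],[0,0,0]],
  [[0.5,0.2,14],[0,0,0]],
  [[0,0,0],[0,0,0]],
  [[0,0,0],[0,0,0]],
  [[0,0,0],[0,0,0]],
])

```text
clock: 30.85
tool_pos: [0.4485, -0.0471, 0.0262]
tool_rot: [-0.231, 3.131, -0.0]
force: [1.2, -0.1, 0.1]
width: 0.0276
gripper_force: 0.0
```

Call:
move_arm([
  [[0,0,0],[0,0,0]],
  [[0,0,0],[0,0,0]],
  [[0,0,0],[0,0,0]],
  [[0,0,0],[0,0,0]],
], fingers=10)

```text
clock: 31.35
tool_pos: [0.4489, -0.0485, 0.0265]
tool_rot: [-0.23, 3.13, -0.005]
force: [-1.1, -5.7, 4.3]
width: 0.0133
gripper_force: 58.6
```

Call:
move_arm([
  [[0,0,-15],[0,0,0]],
  [[0,0,-30],[0,0,0]],
  [[0,0,-40],[0,0,0]],
  [[0,0,-40],[0,0,0]],
  [[0,0,0],[0,0,0]],
  [[0,0,0],[0,0,0]],
  [[0,0,0],[0,0,0]],
])

```text
clock: 32.22
tool_pos: [0.4461, -0.0464, 0.1492]
tool_rot: [0.231, -3.131, -0.003]
force: [-0.4, 0.5, -0.8]
width: 0.0132
gripper_force: 58.6
```

```bash
python3 -c "
from h import *
print(now()[:3,2],psi_of(now()))
plan([(.456,.1302,.12,.034,45)])"
```

```text
[-0.0018  0.0018 -1.    ] 0.14741923775133176
[[[-8.9,43.3,7.4],[0.0,-0.0,0.028]],[[-7.7,43.5,7.4],[0.001,-0.001,0.028]],[[-6.5,43.7,7.3],[0.0,-0.0,0.029]],[[-5.3,43.9,7.3],[0.001,-0.001,0.028]]]
```

Call:
move_arm([
  [[-8.9,43.3,7.4],[0,0,0.028]],
  [[-7.7,43.5,7.4],[0,0,0.028]],
  [[-6.5,43.7,7.4],[0,0,0.028]],
  [[-5.3,43.8,7.4],[0,0,0.028]],
  [[0,0,20],[0,0,0]],
  [[0,0,20],[0,0,0]],
  [[0,0,0],[0,0,0]],
  [[0,0,0],[0,0,0]],
  [[0,0,0],[0,0,0]],
])

```text
clock: 33.35
tool_pos: [0.4583, 0.1294, 0.0818]
tool_rot: [-0.055, 3.139, 0.001]
force: [0.5, -0.2, -1.6]
width: 0.0135
gripper_force: 58.9
```

```bash
python3 -c "
from h import *
print(now()[:3,2],psi_of(now()))
plan([(.4560,.13,.055,.034,14)])
shot('w10',(140,0,500,400),1.5,1.1)"
```

```text
[ 0.0025  0.0008 -1.    ] 0.0348038735234434
[[[1.2,0.3,13.4],[0.0,0.001,0.0]],[[1.2,0.4,13.4],[0.001,0.002,0.001]]]
[0.4583 0.1294 0.0818] 0.0348 33.35 0.013498495228544087
```

View pics/w10.png

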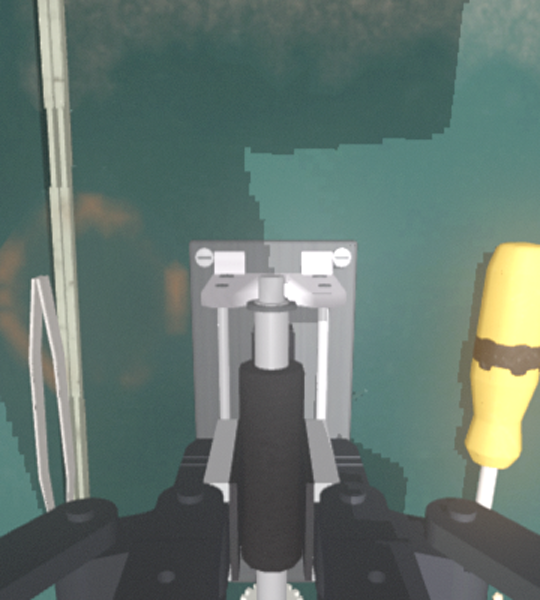

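Call:
move_arm([
  [[1,0.3,13.4],[0,0.001,0]],
  [[0.8,0.3,13.4],[0,0.001,0]],
  [[0,0,0],[0,0,0]],
  [[0,0,0],[0,0,0]],
  [[0,0,0],[0,0,0]],
])

```text
clock: 34.02
tool_pos: [0.4562, 0.1301, 0.0546]
tool_rot: [0.055, -3.141, -0.001]
force: [-0.3, -1.3, -0.8]
width: 0.0135
gripper_force: 58.9
```

```bash
python3 -c "
from h import *
print(now()[:3,2],psi_of(now()))
plan([(.456,.1302,.036,.0345,10)])"
```

```text
[-0.0002  0.0006 -1.    ] 0.03521769629184591
[[[0.1,0.1,9.3],[0.0,-0.0,0.0]],[[0.1,0.0,9.3],[0.001,-0.0,0.001]]]
```

Call:
move_arm([
  [[0,0,9.3],[0,0,0]],
  [[0,0,7],[0,0,0]],
  [[0,0,4],[0,0,0]],
  [[0,0,2],[0,0,0]],
  [[0,0,0],[0,0,0]],
  [[0,0,0],[0,0,0]],
])

```text
clock: 34.78
tool_pos: [0.456, 0.1301, 0.0321]
tool_rot: [0.055, -3.141, -0.001]
force: [0.3, 1.0, -0.7]
width: 0.0133
gripper_force: 58.9
```

Call:
move_arm([
  [[0,0,2.5],[0,0,0]],
  [[0,0,2],[0,0,0]],
  [[0,0,0],[0,0,0]],
  [[0,0,0],[0,0,0]],
])

```text
clock: 35.28
tool_pos: [0.4558, 0.13, 0.0275]
tool_rot: [0.055, -3.14, -0.001]
force: [-0.7, 0.3, -0.3]
width: 0.0139
gripper_force: 58.9
```

Call:
move_arm([
  [[0,0,0],[0,0,0]],
  [[0,0,0],[0,0,0]],
  [[0,0,0],[0,0,0]],
], fingers=22)

```text
clock: 35.65
tool_pos: [0.4559, 0.1301, 0.0276]
tool_rot: [0.055, -3.14, -0.001]
force: [-0.1, -0.0, 0.7]
width: 0.0219
gripper_force: 0.0
```

Call:
move_arm([
  [[0,0,-10],[0,0,0]],
  [[0,0,-25],[0,0,0]],
  [[0,0,-40],[0,0,0]],
  [[0,0,-50],[0,0,0]],
  [[-20,20,-20],[0,0,0]],
  [[-40,20,-10],[0,0,0]],
  [[-20,10,0],[0,0,0]],
  [[0,0,0],[0,0,0]],
  [[0,0,0],[0,0,0]],
  [[0,0,0],[0,0,0]],
])

```text
clock: 36.9
tool_pos: [0.5329, 0.1823, 0.1823]
tool_rot: [0.055, -3.139, -0.0]
force: [0.0, 0.4, -0.4]
width: 0.0219
gripper_force: 0.0
```

```bash
python3 -c "
from h import *
print(now()[:3,2],psi_of(now()))
shot('w11',(140,0,560,330),1.8,1.)"
```

```text
[-0.002   0.0001 -1.    ] 0.034938527337948985
[0.5329 0.1823 0.1823] 0.0349 36.9 0.021942355619483007
```

View pics/w11.png

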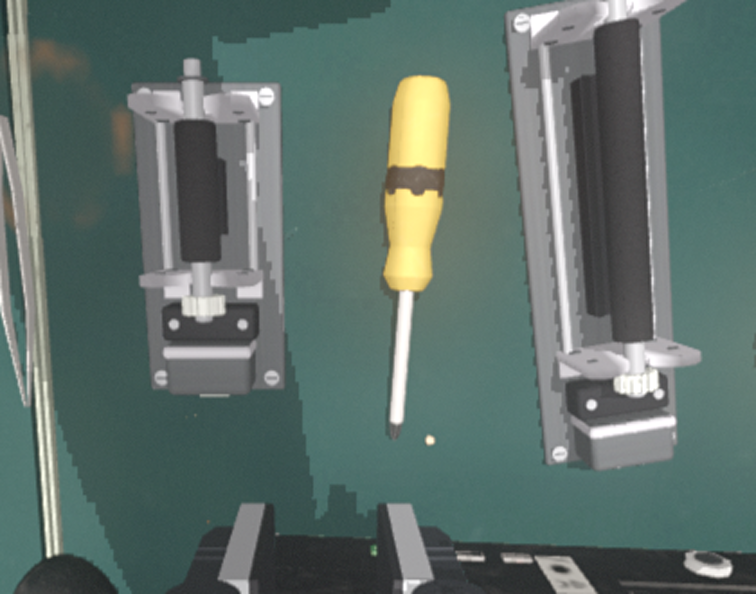

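Run:
```python
from h import *
s,_=pickle.load(open('w11.pkl','rb'))
B=lambda p:(np.array(p,float)+.5)/1.8-.5+[140,0]
for n,a,b in [('short',(201,261),(195,121)),('long',(632,341),(617,21))]:
    P=pix2w('wrist',[B(a),B(b)],.034,s); d=P[0]-P[1]; print(n,P.mean(0),np.linalg.norm(d),np.arctan2(d[1],d[0]))
```

```text
short [0.4558 0.1306 0.034 ] 0.051706532601210595 0.03416250956050992
long [0.4489 0.2958 0.034 ] 0.11913132581940945 0.19263799000618262
```

All three rollers measure as seated on their slot axes, so I'm handing in.

```bash
python3 -c "
from h import *
print(sign_off())"
```

```text
the job is handed in; nothing more can be done
None
```

I handed in the job at about 37 s: in the last wrist pictures all three rollers sit in their own mechanisms, gears at the motor ends. The arm never went near the alcohol bottle, though I took no final picture of it, and the sign-off gave no verdict.

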